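# Lock the backup stick in the cash box

### The arm

A 6-joint arm with a two-finger parallel gripper is mounted at the origin on a cart in front of the work surface, level with it; the furniture and walls round the work are solid. World frame = base frame: x ahead of the robot, y to its left, z up, the work surface at z = 0. Lengths are in m, angles in rad, forces in N, time in s.
With the tool pointing down it reaches from about 0.15 to 0.775 m from the base axis. Payload 6.1 kg.
Tool frame: the origin (TCP) lies on the centre line of the jaws, within the pads' length; the fingertips stand r.tip_reach ahead of it and the grasp point (between the pads) lies 8 mm behind it (r.tip_reach is the distance from the TCP to the fingertips, in m); z points along the fingers, y is the line along which they close (so a half turn about z gives the same grasp; the last joint's range is limited). The gripper opens to 85 mm and grips with 20 to 120 N. Pads are 22 mm wide; open, the fingers measure 114 mm over their backs; the gripper's body (76 mm by 85 mm) begins 54 mm behind the grasp point. The pads swing forward as they close: fully open they stand 13 mm farther back than shut.
Start: joints at [1.179, 0.126, -0.04, 1.405, 0, 1.571], TCP at [0.2, 0.485, 0.242] pointing down, gripper open.
Joint ranges: [-2.72, 2.72], [-0.95, 1.95], [-1.27, 1.35], [-1.78, 2.02], [-1.46, 1.47], [-3.14, 3.14]. Speed limits (rad/s): [2.39, 2.39, 3.01, 3.14, 3.14, 3.14].

### API

Orientations are given as a unit quaternion [x, y, z, w].
In Python, from cell import r gives the robot as it stands. The module is installed in compiled form; this text tells all that it offers.
- The arm moves only by the shell command python3 -m crank 'ROWS' [FORCE]. ROWS is JSON, a list of rows, each a list of 3 entries, a list of its own where there are three numbers: the shift along the tool's x, y, z in m, then the turn about the tool's z in degrees, then the finger opening in m, from 0 to 0.0854. A call has 1 to 12 rows; each row shifts and turns the commanded pose from where the row before left it, along the tool's axes as they then stand; what a row does not reach is not made up. A row lasts 1/12 s, in which the tool goes at most 41.7 mm and 7.16 degrees, less where a joint would pass 70% of its speed; a pose out of reach is approached as far as the arm can. A call with a gripper value outside its range is refused whole. The fingers move at their own pace and stop on an object; FORCE is the grip in N (left out, the last holds). Time passes only in rows, so rows that do not move let the fingers close. It gives the time, the measured TCP pose, the force, the opening and the grip force at its end, in the units of the state.
- r.observe(): the state, without advancing time (a new reading comes with each control period).
- r.read_camera(name): name is "scene" or "top"; returns (picture, depth): 384x512x3 uint8, blue, green, red; 384x512 float32, m along the optical axis (not along the pixel's ray), 0 where there is no reading.
- r.camera_info(name): a dict with "camera_matrix" (3x3 intrinsics, pixels), "dist" ([k1, k2, p1, p2, k3] as OpenCV has them; the pictures are not rectified), "xyz" and "rotation" of the camera in the world. Camera axes: x right, y up, looking along -z (the intrinsics and any distortion apply to the point x, -y, -z); pixel columns grow to the right and rows downward; lengths in m; the calibration is good to about 2 mm. A picture is of the moment at which its call begins. camera_info takes no time and is no camera call.
- r.sign_off(): hands the job in; it is judged then, once.
The state is a dict: "t": time; "joints": joint angles; "qd": joint speeds; "joint_torque": joint torques, N m; "eef_pos": TCP position; "tcp_rot": TCP orientation; "ft_force": force on the tool from outside, world axes, zero at the start; "wrist_torque": the same for the moment, N m; "width": finger opening in m; "gripper_force": force on a finger pad.
Only numpy, scipy, OpenCV 4.12 (cv2) and the standard library are available. Lean on these libraries where they do the work, as an engineer would, in place of code of your own. Each camera call takes 0.05 s, during which the arm holds its last target. There are 200 camera calls.

### The job

Lock away the USB stick that lies in front of the printer, near the front of the desk: put it inside the open cash box, shut the lid fully, and then drop the slim pin from the wooden stand down through the eyelets in front of the lid until its head rests on the tongue. Leave the thick pin in its socket and do not disturb the eraser, the stapler and the binder clip.

Things in the scene. Friction and masses are not known exactly. Their poses are not given: they have to be found in the camera images.
- cash_box: grey steel cash box, open at the top, screwed to the desk, 100 (x) x 160 (y) x 56 mm high, walls 4 mm, floor 5.5 mm thick; origin: centre of its underside, x points to the hinge side (rear), z up. A 40 mm wide ear with a 12.5 mm hole stands 42 mm out from the top of its front wall (-x side), its top face 55.5 mm above the desk, just under the closed tongue
- box_floor (a point): centre of the inner floor of the cash box (92 x 152 mm inside), 5.5 mm above the desk
- eyelet (a point): fixed point of the cash box: the centre of the eyelet in the lid's tongue at its upper face when the lid is shut, 72 mm in front (-x) of the box's centre, 62 mm above the desk. The hole in the tongue is 10.5 mm wide (chamfered), tongue and ear are 5 mm thick each, and the space below the ear is free down to the desk
- lid (a joint): opening angle of the flat grey lid (104 x 164 x 5 mm) with its steel tongue (40 mm wide, reaching 45 mm past the lid's front edge; it points upward when the lid is open), hinged on the rear rim: 0 shut, about 1.57 upright, 1.95 leaning fully back; the hinge is stiff, so that the lid stays where it is left
- lid_hinge (a point): point on the hinge axis (the axis runs along the box's y), in the middle of the rear rim, 54 mm behind the box's centre, 56 mm above the desk
- lid_edge (a point): middle of the front edge of the lid plate, on its upper (outer) face, where the tongue begins: 104 mm from the hinge axis, 6 mm outside of the plane through it
- pin_stand: wooden block 60 (x) x 110 (y) x 30 mm fixed to the desk, with two sockets 25 mm deep: 9.5 mm wide at y = +30 mm (slim pin), 15 mm wide at y = -30 mm (thick pin); origin: centre of its underside, z up
- slim_pin: loose steel pin, upright in one socket of the stand: shank 8 mm thick and 48 mm long with a tapered foot, under a dark round head 18 mm wide and 30 mm high; origin: centre of its foot, z points up to the head; 78 mm long in all
- slim_pin_head (a point): centre of the underside of the slim pin's head, 48 mm above its foot
- thick_pin: a like pin, upright in the other socket, but with a shank 13.5 mm thick and a head 26 mm wide: too thick for the eyelet; origin: centre of its foot
- usb_stick: loose dark USB stick with a metal plug, 18 (x) x 54 (y) x 8 mm, lying on the front part of the desk; origin: centre of its underside
- eraser: bystander: eraser, 21 x 42 x 13 mm, lying on the front part of the desk; origin: centre of its underside
- stapler: bystander: stapler, 137 (x) x 34 x 46 mm; origin: centre of its underside
- binder_clip: bystander: black binder clip, 46 x 32 x 34 mm; origin: centre of its underside

How it is judged:
By the outcome, as a careful person would: the job done as asked, in the order asked, and still so for the second after the job is handed in, with the robot touching nothing.
It also fails if it takes over 72 s, if anything falls off the work surface, if the arm or the gripper's body presses on something with over 40 N, if the wrist force passes 120 N, or if a joint passes its speed limit or range.

## Working session

There is one attempt and no reset: what is moved stays moved. The work goes in short steps, Python scripts to look and compute and a shell command to move; the robot and the scene stay as the last step left them, time stands still between calls to the robot, and variables do not carry over. Pictures are saved under pics/ and viewed, at most 12 in all, crops included, and the job is handed in when it is done.

```bash
mkdir -p pics; cat > h.py <<'E'
import numpy as np, cv2
from cell import r
def look(n):
    b,d=r.read_camera(n); i=r.camera_info(n)
    return b,d,i
def R(i):
    m=np.array(i["rotation"],float)
    if m.shape==(3,3): return m
    from scipy.spatial.transform import Rotation
    return Rotation.from_quat(m).as_matrix()
def rays(i,uv):
    p=cv2.undistortPoints(np.array(uv,float).reshape(-1,1,2),np.array(i["camera_matrix"],float),np.array(i["dist"],float)).reshape(-1,2)
    return np.c_[p[:,0],-p[:,1],-np.ones(len(p))]@R(i).T
def plane(i,uv,z):
    d=rays(i,uv);c=np.array(i["xyz"]);return c+d*((z-c[2])/d[:,2])[:,None]
def depthpts(i,uv,d):
    uv=np.array(uv,int).reshape(-1,2);return np.array(i["xyz"])+rays(i,uv)*d[uv[:,1],uv[:,0]][:,None]
E
python3 - <<'E'
from h import *
for n in("scene","top"):
    b,d,i=look(n);cv2.imwrite(f"pics/{n}0.png",b);np.savez(f"pics/{n}0.npz",b=b,d=d);print(n,i)
print(r.observe(),r.tip_reach)
E
```

```text
scene {'camera_matrix': array([[491.42472561,   0.        , 261.51631109],
       [  0.        , 491.42472561, 183.130303  ],
       [  0.        ,   0.        ,   1.        ]]), 'dist': array([-0.06688007,  0.        ,  0.        ,  0.        ,  0.        ]), 'xyz': array([-0.13475187, -0.92509603,  0.76092995]), 'rotation': array([ 0.4600071 , -0.15330798, -0.27825278,  0.8291354 ])}
top {'camera_matrix': array([[359.1609354 ,   0.        , 252.9602225 ],
       [  0.        , 359.1609354 , 189.69015169],
       [  0.        ,   0.        ,   1.        ]]), 'dist': array([-0.00543823,  0.        ,  0.        ,  0.        ,  0.        ]), 'xyz': array([ 0.41571901, -0.05464604,  1.30127808]), 'rotation': array([ 0.04291372, -0.03156604, -0.70556798,  0.70663699])}
{'t': 0.1, 'joints': array([ 1.17898216e+00,  1.26326911e-01, -4.04973709e-02,  1.40538969e+00,
       -1.09782301e-05,  1.57081514e+00]), 'qd': array([-0.00077162, -0.00222785,  0.00494776, -0.00092031, -0.00067368,
        0.00018728]), 'joint_torque': array([-8.61340795e-04, -4.36907959e+01,  3.53604555e+01,  1.37730062e-02,
       -2.35195412e-04, -1.36858780e-06]), 'eef_pos': array([0.20035104, 0.48489525, 0.24160694]), 'tcp_rot': array([ 1.94665519e-01,  9.80869427e-01, -6.96331817e-04, -1.32585794e-04]), 'ft_force': array([ 0.17771778,  0.0338205 , -0.80802859]), 'wrist_torque': array([-0.01710993,  0.01035891,  0.04136614]), 'gripper_force': 0.0, 'width': 0.08562042630182645} 0.011
```

View pics/top0.png

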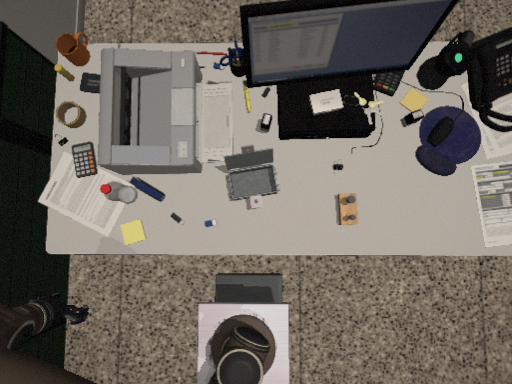

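View pics/scene0.png

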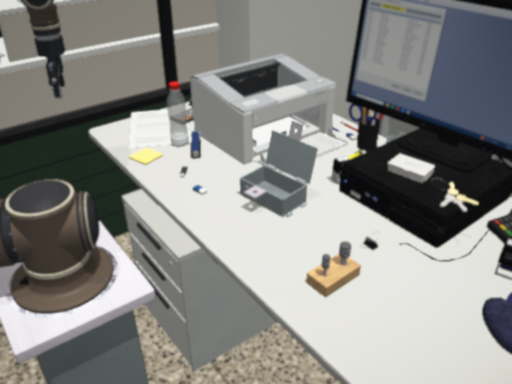

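The top view shows the USB stick at about (177,218), eraser (210,223), open box (252,182), stand with two pins (347,209), stapler (147,189) and clip (337,166). The scene view shows the lid upright, with the smaller pin head at (325,262) and the larger at (345,250).

```bash
python3 - <<'E'
from h import *
t=np.load("pics/top0.npz");s=np.load("pics/scene0.npz")
f=lambda b,x,y,w,h,k:cv2.resize(b[y:y+h,x:x+w],(w*k,h*k),interpolation=cv2.INTER_CUBIC)
a=np.zeros((600,800,3),np.uint8)
a[:300,:400]=f(t['b'],160,205,80,60,5)[:300,:400]
a[:300,400:]=f(t['b'],215,140,80,60,5)
a[300:,:400]=f(t['b'],320,180,80,60,5)
a[300:,400:]=f(s['b'],300,230,80,60,5)
cv2.imwrite("pics/c1.png",a)
cv2.imwrite("pics/c2.png",f(s['b'],170,120,160,100,5))
ti=r.camera_info("top");si=r.camera_info("scene")
b=t['b'].astype(int)
# usb: dark against desk
def blob(b,x0,y0,x1,y1,m):
    k=np.zeros(m.shape,bool);k[y0:y1,x0:x1]=m[y0:y1,x0:x1];v,u=np.nonzero(k);return np.c_[u,v].astype(np.float32)
u=blob(b,165,208,192,230,b.max(2)<150)
print("usb",cv2.minAreaRect(u),len(u)); 
q=cv2.boxPoints(cv2.minAreaRect(u));print(plane(ti,q,.006).round(4),plane(ti,[u.mean(0)],.006).round(4))
w=blob(b,330,185,365,232,(b[...,2]-b[...,0])>50)
rc=cv2.minAreaRect(w);print("stand",rc);print(plane(ti,cv2.boxPoints(rc),.03).round(4),plane(ti,[rc[0]],.03).round(4))
E
```

```text
usb ((176.7799835205078, 218.4600067138672), (15.0, 5.800000190734863), 36.869895935058594) 71
[[0.4559 0.2694 0.006 ]
 [0.4727 0.2572 0.006 ]
 [0.4403 0.2129 0.006 ]
 [0.4236 0.2251 0.006 ]] [[0.4515 0.2453 0.006 ]]
stand ((348.2102355957031, 208.65267944335938), (31.263931274414062, 17.228422164916992), 86.18592071533203)
[[ 0.5364 -0.3375  0.03  ]
 [ 0.5405 -0.3983  0.03  ]
 [ 0.4305 -0.4025  0.03  ]
 [ 0.4263 -0.3423  0.03  ]] [[ 0.4832 -0.3702  0.03  ]]
```

View pics/c1.png

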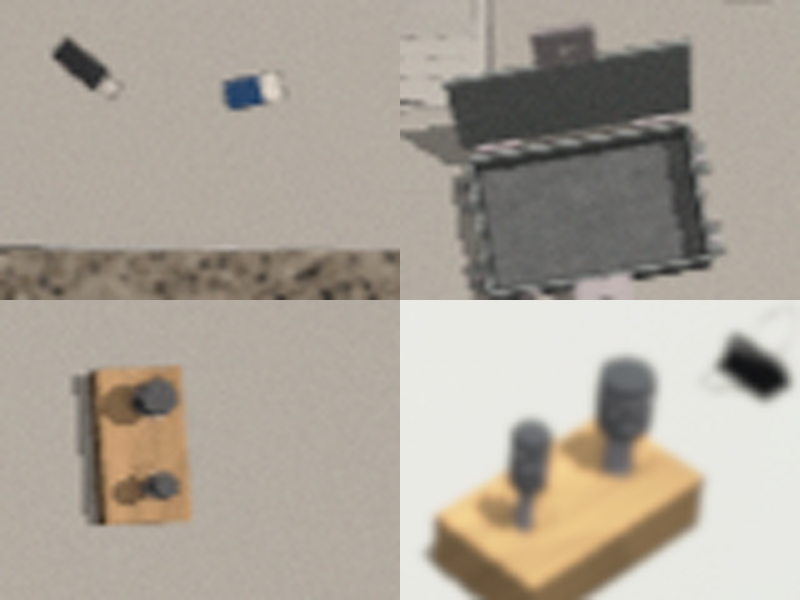

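View pics/c2.png

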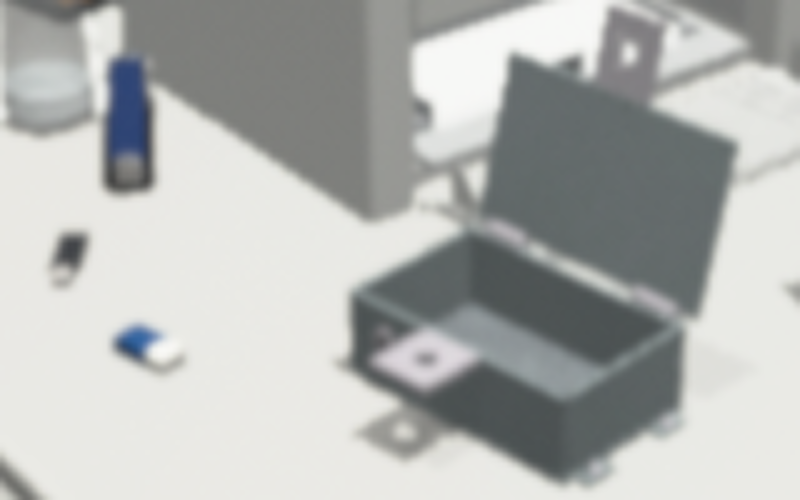

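Crops: the USB plug end points to about top pixel (182,222). The slim pin (small head, top px ≈(352,216)) is the near one. The ear hole is at scene ≈(255,191) and the tongue hole at scene ≈(295.6,130).

```bash
python3 - <<'E'
from h import *
ti=r.camera_info("top");si=r.camera_info("scene")
t=np.load("pics/top0.npz");s=np.load("pics/scene0.npz")
def cloud(i,z,x0,y0,x1,y1):
    g=np.stack(np.meshgrid(np.arange(x0,x1),np.arange(y0,y1)),-1).reshape(-1,2)
    return g,depthpts(i,g,z['d'])
print("earhole s",plane(si,[(255.2,191.2)],.0555).round(4))
# refine ear hole: dark centroid in bright ear (scene)
b=s['b'][183:201,242:268].astype(int).max(2);print(b[4:14,6:22])
for nm,i,z,bx in(("top",ti,t,(222,165,285,205)),("sc",si,s,(235,160,315,220))):
    g,p=cloud(i,z,*bx);m=(p[:,2]>.048)&(p[:,2]<.062)&(p[:,0]<.62)
    q=p[m][:,:2].astype(np.float32);rc=cv2.minAreaRect(q);print(nm,"rim",len(q),rc,cv2.boxPoints(rc).round(4).tolist())
for nm,i,z,bx in(("top",ti,t,(338,190,362,228)),("sc",si,s,(308,235,365,295))):
    g,p=cloud(i,z,*bx)
    q=p[p[:,2]>.055]
    for a in (q[q[:,1]*0+q[:,0]<.485],q[q[:,0]>=.485]): print(nm,len(a),a.mean(0).round(4),a.min(0).round(4),a.max(0).round(4))
print("slim s",plane(si,[(325.6,255.2)],.083).round(4),"t",plane(ti,[(352,216.2)],.083).round(4))
print("thick s",plane(si,[(344.6,243.8)],.083).round(4),"t",plane(ti,[(350.8,198.4)],.083).round(4))
print("box rim corners t",plane(ti,[(215+470/5-.4,140+160/5-.4),(215+690/5-.4,140+125/5-.4),(215+710/5-.4,140+265/5-.4),(215+488/5-.4,140+292/5-.4)],.056).round(4))
c=np.array([(355,293),(470,232),(682,325),(570,402)])/5+[169.6,119.6];print("rim s",plane(si,c,.056).round(4).tolist())
g,p=cloud(ti,t,165,208,192,230);q=p[p[:,2]>.004];print("usb depth",len(q),q.mean(0).round(4))
c=np.array([(73,235),(88,240),(50,276),(64,286)])/5+[169.6,119.6];print("usb s",plane(si,c,.006).round(4).tolist())
E
```

```text
earhole s [[ 0.5071 -0.045   0.0555]]
[[118 119 136 160 180 198 208 213 212 207 198 186 174 164 156 153]
 [137 153 176 196 207 214 217 218 218 217 214 206 197 186 175 167]
 [169 188 203 214 215 213 212 210 212 215 218 218 215 208 198 188]
 [199 210 216 217 211 197 187 185 190 205 218 220 220 219 214 206]
 [214 218 219 216 203 179 158 153 165 192 214 221 221 220 216 205]
 [214 217 218 216 205 185 166 161 172 197 215 220 219 212 199 183]
 [198 209 215 216 214 206 197 194 199 210 217 214 205 191 168 144]
 [164 182 198 209 215 216 215 214 214 213 208 195 176 156 132 110]
 [122 143 165 184 199 210 215 213 207 196 182 161 139 119 103  91]
 [ 97 106 124 144 166 184 194 193 182 163 142 123 107  94  87  83]]
top rim 240 ((0.5578587651252747, -0.028552159667015076), (0.17309358716011047, 0.12125823646783829), 88.5934829711914) [[0.4950999915599823, -0.1136000007390976], [0.6162999868392944, -0.11659999936819077], [0.6205999851226807, 0.05649999901652336], [0.49939998984336853, 0.05950000137090683]]
sc rim 478 ((0.5495637059211731, -0.03259745240211487), (0.14051169157028198, 0.1764212548732757
[... 352 characters left out ...]
38 -0.3547  0.0904]
sc 140 [ 0.3785 -0.4414  0.1574] [-0.1348 -0.9251  0.0559] [ 0.4625 -0.3631  0.7609]
sc 189 [ 0.5077 -0.3728  0.0747] [ 0.498  -0.3833  0.0551] [ 0.5285 -0.3575  0.0868]
slim s [[ 0.4528 -0.3694  0.083 ]] t [[ 0.4549 -0.3691  0.083 ]]
thick s [[ 0.512  -0.3667  0.083 ]] t [[ 0.5151 -0.3666  0.083 ]]
box rim corners t [[ 0.6112 -0.2289  0.056 ]
 [ 0.6359 -0.3829  0.056 ]
 [ 0.5375 -0.3941  0.056 ]
 [ 0.5186 -0.2401  0.056 ]]
rim s [[0.5137, 0.0317, 0.056], [0.6048, 0.0468, 0.056], [0.6351, -0.1021, 0.056], [0.5401, -0.1231, 0.056]]
usb depth 101 [0.4492 0.2256 0.0581]
usb s [[0.4609, 0.2605, 0.006], [0.4652, 0.2495, 0.006], [0.4257, 0.2259, 0.006], [0.4267, 0.2106, 0.006]]
```

```bash
cat > go.py <<'E'
import sys
from h import *
from scipy.spatial.transform import Rotation as Ro
def st():
    o=r.observe();M=Ro.from_quat(o["tcp_rot"]).as_matrix();return o,M
def go(x,y,z,ang=None):
    o,M=st();d=M.T@(np.array([x,y,z])-o["eef_pos"])
    a=np.degrees(np.arctan2(M[1,1],M[0,1]))
    t=0 if ang is None else -((ang-a+180)%360-180)
    print("t %.2f pos"%o["t"],o["eef_pos"].round(4),"yang %.1f tilt %s"%(a,M[:,2].round(3)),"F",o["ft_force"].round(1),"w %.4f g %.1f j6 %.2f"%(o["width"],o["gripper_force"],o["joints"][5]))
    print(" shift(mm, tool axes now)",(d*1000).round(1),"turn %.1f"%t)
    if ang is not None:
        an=np.radians(ang);ty=np.array([np.cos(an),np.sin(an),0]);tx=np.cross(ty,[0,0,-1]);w=np.array([x,y,z])-o["eef_pos"]
        print(" shift after turn",np.round([1000*w@tx,1000*w@ty,-1000*w[2]],1))
if __name__=="__main__": go(*map(float,sys.argv[1:]))
E
python3 -m crank '[[[0,0,0],-7,0.05],[[0,0,0],-7,0.05],[[0,0,0],-7,0.05],[[0,0,0],-7,0.05],[[0,0,0],-7,0.05],[[0,0,0],-7,0.05],[[0,0,0],-7,0.05],[[0,0,0],-7,0.05],[[0,0,0],-7,0.05],[[0,0,0],-7,0.05],[[0,0,0],-2.5,0.05],[[0,0,0],0,0.05]]'
python3 go.py .447 .240 .09 140
python3 - <<'E'
from h import *
ti=r.camera_info("top");si=r.camera_info("scene")
c=np.array([(70,160),(290,125),(310,265),(88,292)])/5+[214.6,139.6]
p=plane(ti,c,.056);print(p.round(4).tolist(),p.mean(0).round(4))
print("ear s",plane(si,[(254.9,191.4)],.0555).round(4))
E
```

```text
t: 1.1
eef_pos: [0.2004, 0.485, 0.2418]
tcp_rot: [-0.423, 0.906, -0.0, -0.0]
ft_force: [0.2, -0.0, 0.2]
width: 0.0499
gripper_force: 0.0
t 1.10 pos [0.2004 0.485  0.2418] yang 140.1 tilt [-0.    -0.001 -1.   ] F [ 0.2 -0.   0.2] w 0.0499 g 0.0 j6 0.30
 shift(mm, tool axes now) [  29.7 -346.3  152. ] turn 0.1
 shift after turn [  29.2 -346.4  151.8]
[[0.6112, 0.0512, 0.056], [0.636, -0.1032, 0.056], [0.5373, -0.1168, 0.056], [0.5183, 0.0377, 0.056]] [ 0.5757 -0.0328  0.056 ]
ear s [[ 0.5059 -0.0453  0.0555]]
```

```bash
python3 -m crank '[[[0.0024,-0.0289,0.0127],0,0.05],[[0.0024,-0.0289,0.0127],0,0.05],[[0.0024,-0.0289,0.0127],0,0.05],[[0.0024,-0.0289,0.0127],0,0.05],[[0.0024,-0.0289,0.0127],0,0.05],[[0.0024,-0.0289,0.0127],0,0.05],[[0.0024,-0.0289,0.0127],0,0.05],[[0.0024,-0.0289,0.0127],0,0.05],[[0.0024,-0.0289,0.0127],0,0.05],[[0.0024,-0.0289,0.0127],0,0.05],[[0.0024,-0.0289,0.0127],0,0.05],[[0.0024,-0.0289,0.0127],0,0.05]]'
python3 -m crank '[[[0,0,0.0125],0,0.05],[[0,0,0.0125],0,0.05],[[0,0,0.0125],0,0.05],[[0,0,0],0,0.05]]'
python3 go.py .447 .240 .0145 140
python3 - <<'E'
from h import *
a=np.zeros((500,800,3),np.uint8)
f=lambda b,x,y,w,h,k:cv2.resize(b[y:y+h,x:x+w],(w*k,h*k),interpolation=cv2.INTER_CUBIC)
b,d,i=look("top");a[:,:400]=f(b,157,193,40,50,10)
b,d,i=look("scene");a[:,400:]=f(b,165,140,40,50,10)
cv2.imwrite("pics/c3.png",a)
E
```

```text
t: 2.1
eef_pos: [0.4485, 0.2392, 0.0891]
tcp_rot: [-0.422, 0.907, 0.0, -0.0]
ft_force: [0.1, 0.9, 0.5]
width: 0.05
gripper_force: 0.0
t: 2.43
eef_pos: [0.4464, 0.2393, 0.0498]
tcp_rot: [-0.422, 0.907, -0.0, -0.002]
ft_force: [-0.7, -1.0, 0.4]
width: 0.0501
gripper_force: 0.0
t 2.43 pos [0.4464 0.2393 0.0498] yang 139.9 tilt [-0.004 -0.002 -1.   ] F [-0.7 -1.   0.4] w 0.0501 g 0.0 j6 -0.38
 shift(mm, tool axes now) [-1.1 -0.  35.3] turn -0.1
 shift after turn [-0.9  0.  35.3]
```

View pics/c3.png

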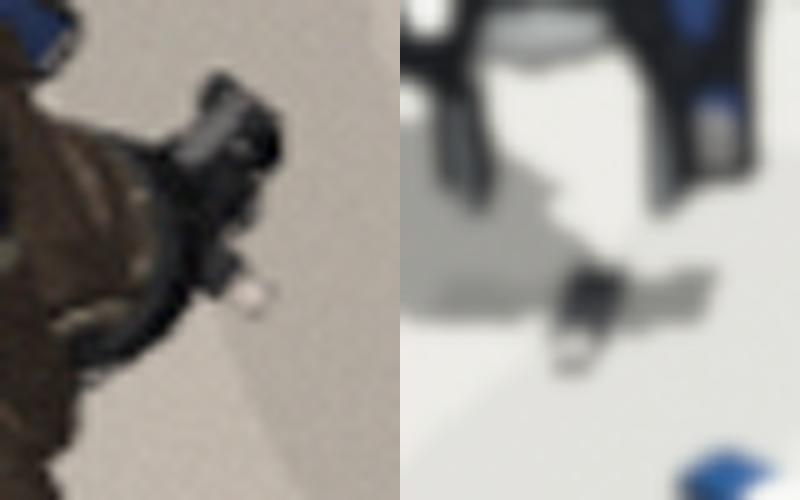

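The stick, at about (590,310) in the right half, lies between and below the fingers with the plug toward the robot. I'm descending and closing on it.

```bash
python3 -m crank '[[[0,0,0.012],0,0.05],[[0,0,0.012],0,0.05],[[0,0,0.011],0,0.05],[[0,0,0],0,0.05],[[0,0,0],0,0.0],[[0,0,0],0,0.0],[[0,0,0],0,0.0],[[0,0,0],0,0.0],[[0,0,0],0,0.0],[[0,0,0],0,0.0]]' 40
python3 go.py .57 -.035 .13 99
```

```text
t: 3.37
eef_pos: [0.4484, 0.2408, 0.0184]
tcp_rot: [-0.423, 0.906, 0.0, 0.001]
ft_force: [-1.3, -0.7, 6.6]
width: 0.0143
gripper_force: 39.9
t 3.37 pos [0.4484 0.2408 0.0184] yang 140.0 tilt [ 0.001  0.001 -1.   ] F [-1.3 -0.7  6.6] w 0.0143 g 39.9 j6 -0.38
 shift(mm, tool axes now) [ 133.2 -270.4 -111.7] turn 41.0
 shift after turn [ -77.  -291.4 -111.6]
```

```bash
python3 -m crank '[[[0,0,-0.015],0,0.0],[[0,0,-0.03],0,0.0],[[0,0,-0.04],0,0.0],[[0,0,-0.03],0,0.0],[[0,0,0],0,0.0]]'
python3 go.py .57 -.035 .13 99
python3 - <<'E'
from h import *
a=np.zeros((500,800,3),np.uint8)
f=lambda b,x,y,w,h,k:cv2.resize(b[y:y+h,x:x+w],(w*k,h*k),interpolation=cv2.INTER_CUBIC)
b,d,i=look("top");a[:,:400]=f(b,157,193,40,50,10)
b,d,i=look("scene");a[:,400:]=f(b,165,120,50,62,8)[:500]
cv2.imwrite("pics/c4.png",a)
E
```

```text
t: 3.78
eef_pos: [0.4507, 0.242, 0.139]
tcp_rot: [-0.423, 0.906, 0.0, 0.005]
ft_force: [1.0, -0.1, 0.5]
width: 0.014
gripper_force: 39.0
t 3.78 pos [0.4507 0.242  0.139 ] yang 140.0 tilt [ 0.009  0.005 -1.   ] F [ 1.  -0.1  0.5] w 0.0140 g 39.0 j6 -0.38
 shift(mm, tool axes now) [ 135.8 -269.2    8.7] turn 41.0
 shift after turn [ -74.5 -292.2    9. ]Traceback (most recent call last):
  File "<stdin>", line 5, in <module>
ValueError: could not broadcast input array from shape (496,400,3) into shape (500,400,3)
```

```bash
python3 -m crank '[[[0,0,0],7,0],[[0,0,0],7,0],[[0,0,0],7,0],[[0,0,0],7,0],[[0,0,0],7,0],[[0,0,0],6,0],[[0,0,0],0,0]]'
python3 -m crank '[[[-0.0065,-0.0265,0.0008],0,0],[[-0.0065,-0.0265,0.0008],0,0],[[-0.0065,-0.0265,0.0008],0,0],[[-0.0065,-0.0265,0.0008],0,0],[[-0.0065,-0.0265,0.0008],0,0],[[-0.0065,-0.0265,0.0008],0,0],[[-0.0065,-0.0265,0.0008],0,0],[[-0.0065,-0.0265,0.0008],0,0],[[-0.0065,-0.0265,0.0008],0,0],[[-0.0065,-0.0265,0.0008],0,0],[[-0.0065,-0.0265,0.0008],0,0],[[0,0,0],0,0]]'
python3 go.py .568 -.036 .035 99
python3 - <<'E'
from h import *
f=lambda b,x,y,w,h,k:cv2.resize(b[y:y+h,x:x+w],(w*k,h*k),interpolation=cv2.INTER_CUBIC)
b,d,i=look("scene");cv2.imwrite("pics/c4.png",f(b,220,90,120,100,5))
E
```

```text
t: 4.47
eef_pos: [0.4469, 0.2399, 0.1305]
tcp_rot: [-0.078, 0.997, -0.001, -0.001]
ft_force: [0.1, -0.3, -1.1]
width: 0.014
gripper_force: 39.0
t: 5.47
eef_pos: [0.5651, -0.0399, 0.1218]
tcp_rot: [-0.079, 0.997, -0.001, -0.001]
ft_force: [-1.1, -0.4, 0.1]
width: 0.0136
gripper_force: 39.0
t 5.47 pos [ 0.5651 -0.0399  0.1218] yang 99.0 tilt [-0.001 -0.001 -1.   ] F [-1.1 -0.4  0.1] w 0.0136 g 39.0 j6 -0.23
 shift(mm, tool axes now) [-3.6  3.5 86.8] turn 0.0
 shift after turn [-3.5  3.4 86.8]
```

View pics/c4.png

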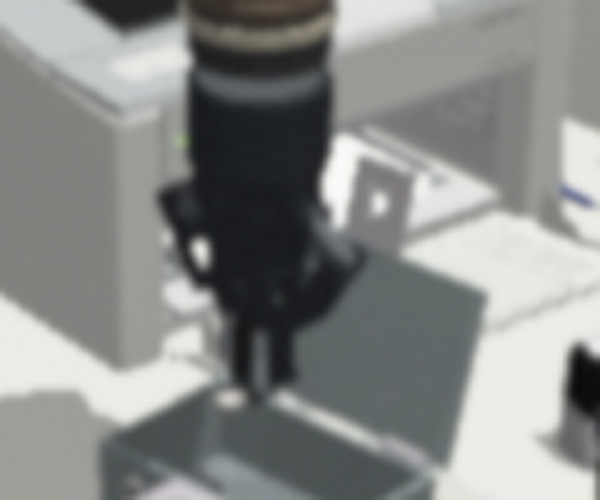

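The stick is in the fingers, with the plug visible at (230,400), above the open box.

```bash
python3 -m crank '[[[-0.0018,0.0017,0.02],0,0],[[-0.0018,0.0017,0.02],0,0],[[0,0,0.02],0,0],[[0,0,0.015],0,0],[[0,0,0.006],0,0],[[0,0,0],0,0],[[0,0,0],0,0.02],[[0,0,0],0,0.04],[[0,0,0],0,0.04],[[0,0,0],0,0.04]]'
python3 -m crank '[[[0,0,-0.01],0,0.04],[[0,0,-0.03],0,0.04],[[0,0,-0.035],0,0.04],[[0,0,-0.035],0,0.04],[[0,0,-0.035],0,0.04],[[0,0,-0.03],0,0.0],[[0,0,-0.03],0,0.0],[[0,0,0],0,0.0],[[0,0,0],0,0.0]]'
python3 go.py .7 .05 .24 99
python3 - <<'E'
from h import *
f=lambda b,x,y,w,h,k:cv2.resize(b[y:y+h,x:x+w],(w*k,h*k),interpolation=cv2.INTER_CUBIC)
b,d,i=look("top");a=f(b,215,140,80,75,5)
b,d,i=look("scene");c=f(b,230,100,100,125,5)
o=np.zeros((600,800,3),np.uint8);o[:375,:400]=a;o[:,400:]=c[:600,:400];cv2.imwrite("pics/c5.png",o)
si=i;ci=np.array(si["xyz"])
np.savez("pics/s5.npz",b=b,d=d)
E
```

```text
t: 6.35
eef_pos: [0.568, -0.0322, 0.0437]
tcp_rot: [-0.079, 0.997, -0.0, 0.001]
ft_force: [-0.1, 0.1, -0.1]
width: 0.04
gripper_force: 0.0
t: 7.1
eef_pos: [0.5683, -0.0323, 0.2508]
tcp_rot: [-0.079, 0.997, -0.0, 0.003]
ft_force: [-0.6, 0.3, -0.9]
width: -0.0002
gripper_force: 0.0
t 7.10 pos [ 0.5683 -0.0323  0.2508] yang 99.0 tilt [ 0.005 -0.    -1.   ] F [-0.6  0.3 -0.9] w -0.0002 g 0.0 j6 -0.21
 shift(mm, tool axes now) [-142.9   60.6   11.4] turn 0.0
 shift after turn [-143.    60.7   10.8]
```

View pics/c5.png

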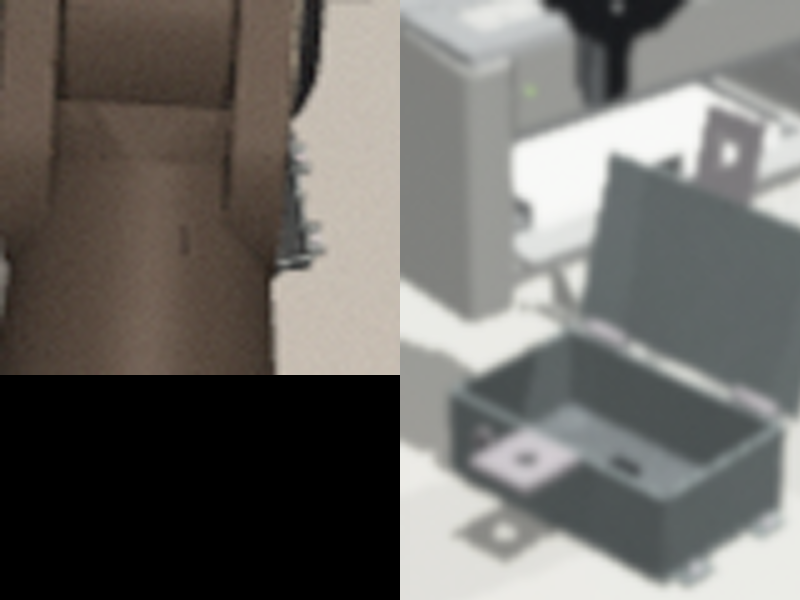

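The stick lies on the box floor (dark at about (627,465)). Next I work out the lid angle.

```bash
python3 - <<'E'
from h import *
si=r.camera_info("scene");C=np.array([.5746,-.0348]);ya=np.radians(9)
ex=np.array([np.cos(ya),np.sin(ya)]);ey=np.array([-ex[1],ex[0]])
D=rays(si,[(295.2,130.6)])[0];D/=np.linalg.norm(D);c=np.array(si["xyz"])
B=lambda x,y,z:np.r_[C+ex*x+ey*y,z]
best=[]
for th in np.arange(1.3,1.96,.01):
    p=B(.054-.126*np.cos(th)+.006*np.sin(th),0,.056+.126*np.sin(th)+.006*np.cos(th));v=p-c;best.append((np.linalg.norm(v-D*(v@D)),th))
print(sorted(best)[:3])
th=min(best)[1]
for l in(.08,.104,.149):print(l,B(.054-l*np.cos(th)+.006*np.sin(th),-.062,.056+l*np.sin(th)).round(4))
# what is behind: height map from first top view
t=np.load("pics/top0.npz");ti=r.camera_info("top")
g=np.stack(np.meshgrid(np.arange(225,300),np.arange(80,180)),-1).reshape(-1,2);p=depthpts(ti,g,t['d'])
m=(p[:,0]>.66)&(p[:,0]<.78)&(p[:,1]<-.04)&(p[:,1]>-.2);q=p[m];
for y in np.arange(-.2,-.04,.02):
    print("%.2f"%y,[round(float(q[(abs(q[:,1]-y-.01)<.01)&(abs(q[:,0]-x-.01)<.01)][:,2].max(initial=0)),3) for x in np.arange(.66,.78,.02)])
E
python3 go.py .69 -.08 .24 99
```

```text
[(np.float64(0.0005325175414609455), np.float64(1.7900000000000005)), (np.float64(0.0006997730487023347), np.float64(1.7800000000000005)), (np.float64(0.0011473437100831426), np.float64(1.8000000000000005))]
0.08 [ 0.6606 -0.084   0.1341]
0.104 [ 0.6658 -0.0831  0.1575]
0.149 [ 0.6754 -0.0816  0.2014]
-0.20 [0.004, 0.005, 0.007, 0.091, 0.105, 0.107]
-0.18 [0.004, 0.006, 0.005, 0.094, 0.104, 0.107]
-0.16 [0.008, 0.006, 0.005, 0.092, 0.104, 0.104]
-0.14 [0.005, 0.004, 0.008, 0.085, 0.104, 0.106]
-0.12 [0.005, 0.005, 0.007, 0.005, 0.006, 0.009]
-0.10 [0.159, 0.0, 0.004, 0.006, 0.005, 0.073]
-0.08 [0.159, 0.0, 0.005, 0.007, 0.006, 0.078]
-0.06 [0.159, 0.0, 0.006, 0.007, 0.008, 0.066]
t 7.20 pos [ 0.5671 -0.0323  0.2475] yang 99.0 tilt [-0. -0. -1.] F [ 0.   0.5 -1.1] w 0.0000 g 0.0 j6 -0.21
 shift(mm, tool axes now) [-113.9  -66.4    7.4] turn 0.0
 shift after turn [-113.9  -66.3    7.5]
```

```bash
python3 -m crank '[[[-0.022,-0.011,0],0,0],[[-0.022,-0.011,0],0,0],[[-0.022,-0.011,0],0,0],[[-0.022,-0.011,0],0,0],[[-0.022,-0.011,0],0,0],[[-0.02,-0.011,0],0,0],[[0,0,0],0,0]]'
python3 go.py .705 -.078 .141 99
```

```text
t: 7.78
eef_pos: [0.7081, -0.0782, 0.2429]
tcp_rot: [-0.078, 0.997, 0.0, -0.002]
ft_force: [-0.6, 0.7, -0.4]
width: 0.0001
gripper_force: 0.0
t 7.78 pos [ 0.7081 -0.0782  0.2429] yang 99.0 tilt [-0.005  0.    -1.   ] F [-0.6  0.7 -0.4] w 0.0001 g 0.0 j6 -0.27
 shift(mm, tool axes now) [  2.6   0.6 101.9] turn -0.0
 shift after turn [  3.1   0.7 101.9]
```

```bash
python3 -m crank '[[[0,0,0.025],0,0],[[0,0,0.027],0,0],[[0,0,0.027],0,0],[[0,0,0.025],0,0],[[0,0,0],0,0]]'
python3 go.py .655 -.085 .141 99
```

```text
t: 8.2
eef_pos: [0.702, -0.0764, 0.1362]
tcp_rot: [-0.079, 0.997, 0.001, -0.006]
ft_force: [-0.0, 0.5, -0.7]
width: 0.0003
gripper_force: 0.0
t 8.20 pos [ 0.702  -0.0764  0.1362] yang 99.1 tilt [-0.012  0.001 -1.   ] F [-0.   0.5 -0.7] w 0.0003 g 0.0 j6 -0.27
 shift(mm, tool axes now) [47.8 -1.1 -4.3] turn 0.1
 shift after turn [47.8 -1.2 -4.8]
```

```bash
python3 -m crank '[[[0.012,0,0],0,0],[[0.012,0,0],0,0],[[0.008,0,0],0,0],[[0.008,0,0],0,0],[[0.008,0,0],0,0],[[0.008,0,0],0,0],[[0.008,0,0],0,0]]'
python3 -m crank '[[[0.01,0,0],0,0],[[0.01,0,0],0,0],[[0.01,0,0],0,0],[[0.01,0,0],0,0]]'
python3 -m crank '[[[0.01,0,0],0,0],[[0.01,0,0],0,0],[[0.01,0,0.002],0,0],[[0.01,0,0.002],0,0]]'
python3 go.py .56 -.1 .141 99
```

```text
t: 8.78
eef_pos: [0.6428, -0.0871, 0.1443]
tcp_rot: [-0.079, 0.997, -0.0, 0.001]
ft_force: [2.4, 0.1, -1.1]
width: -0.0002
gripper_force: 1.2
t: 9.12
eef_pos: [0.6025, -0.0934, 0.1435]
tcp_rot: [-0.079, 0.997, 0.0, -0.0]
ft_force: [0.9, 1.3, -0.1]
width: -0.0001
gripper_force: 0.8
t: 9.45
eef_pos: [0.5626, -0.0999, 0.1397]
tcp_rot: [-0.079, 0.997, -0.0, -0.0]
ft_force: [0.5, 0.0, 1.0]
width: 0.0002
gripper_force: 0.4
t 9.45 pos [ 0.5626 -0.0999  0.1397] yang 99.0 tilt [-0. -0. -1.] F [0.5 0.  1. ] w 0.0002 g 0.4 j6 -0.33
 shift(mm, tool axes now) [ 2.6  0.3 -1.3] turn 0.0
 shift after turn [ 2.6  0.3 -1.3]
```

```bash
python3 -m crank '[[[0,0,0.01],0,0],[[0,0,0.01],0,0],[[0,0,0.01],0,0],[[0,0,0.01],0,0],[[0,0,0],0,0]]'
python3 -m crank '[[[0,0,0.008],0,0],[[0,0,0.008],0,0],[[0,0,0.005],0,0],[[0,0,0],0,0]]'
python3 go.py .56 -.1 .071 99
```

```text
t: 9.87
eef_pos: [0.5626, -0.0994, 0.0968]
tcp_rot: [-0.079, 0.997, 0.0, -0.002]
ft_force: [-0.3, -0.6, 0.1]
width: 0.0002
gripper_force: 0.0
t: 10.2
eef_pos: [0.5633, -0.0995, 0.077]
tcp_rot: [-0.079, 0.997, 0.0, -0.001]
ft_force: [0.4, 0.7, 0.1]
width: -0.0
gripper_force: 0.0
t 10.20 pos [ 0.5633 -0.0995  0.077 ] yang 99.1 tilt [-0.002  0.    -1.   ] F [0.4 0.7 0.1] w -0.0000 g 0.0 j6 -0.33
 shift(mm, tool axes now) [ 3.3 -0.   6. ] turn 0.1
 shift after turn [ 3.3 -0.   6. ]
```

```bash
python3 -m crank '[[[0,0,0.003],0,0],[[0,0,0.003],0,0],[[0,0,0.003],0,0],[[0,0,0.002],0,0],[[0,0,0],0,0],[[0,0,0],0,0]]'
python3 go.py .56 -.1 .071 99
```

```text
t: 10.7
eef_pos: [0.5642, -0.0997, 0.0727]
tcp_rot: [-0.079, 0.997, -0.001, 0.002]
ft_force: [-13.4, 2.0, 33.2]
width: 0.0006
gripper_force: 16.3
t 10.70 pos [ 0.5642 -0.0997  0.0727] yang 99.0 tilt [ 0.004 -0.001 -1.   ] F [-13.4   2.   33.2] w 0.0006 g 16.3 j6 -0.33
 shift(mm, tool axes now) [4.2 0.4 1.7] turn 0.0
 shift after turn [4.2 0.4 1.7]
```

```bash
python3 -m crank '[[[0,0,-0.01],0,0],[[0,0,-0.03],0,0],[[0,0,-0.03],0,0],[[0,0,-0.03],0,0],[[0,0,-0.01],0,0.04],[[0,0,0],0,0.04]]'
python3 go.py .454 -.369 .14 99
```

```text
t: 11.2
eef_pos: [0.5657, -0.0999, 0.181]
tcp_rot: [-0.079, 0.997, -0.001, 0.003]
ft_force: [-0.3, 0.7, 1.0]
width: 0.0232
gripper_force: 0.0
t 11.20 pos [ 0.5657 -0.0999  0.181 ] yang 99.1 tilt [ 0.006 -0.001 -1.   ] F [-0.3  0.7  1. ] w 0.0232 g 0.0 j6 -0.33
 shift(mm, tool axes now) [ 152.9 -248.1   40.6] turn 0.1
 shift after turn [ 152.4 -248.3   41. ]
```

```bash
python3 -m crank '[[[0.0153,-0.0248,0.004],0,0.045],[[0.0153,-0.0248,0.004],0,0.045],[[0.0153,-0.0248,0.004],0,0.045],[[0.0153,-0.0248,0.004],0,0.045],[[0.0153,-0.0248,0.004],0,0.045],[[0.0153,-0.0248,0.004],0,0.045],[[0.0153,-0.0248,0.004],0,0.045],[[0.0153,-0.0248,0.004],0,0.045],[[0.0153,-0.0248,0.004],0,0.045],[[0.0153,-0.0248,0.004],0,0.045],[[0,0,0],0,0.045]]'
python3 go.py .454 -.369 .068 99
python3 - <<'E'
from h import *
f=lambda b,x,y,w,h,k:cv2.resize(b[y:y+h,x:x+w],(w*k,h*k),interpolation=cv2.INTER_CUBIC)
b,d,i=look("scene");np.savez("pics/s6.npz",b=b,d=d)
t,_,_=look("top");np.savez("pics/t6.npz",b=t)
o=np.zeros((600,800,3),np.uint8);o[:,:400]=f(b,290,190,80,120,5)
o[:300,400:]=f(b,230,150,80,60,5);o[300:,400:]=f(t,215,150,80,60,5)
cv2.imwrite("pics/c6.png",o)
E
```

```text
t: 12.12
eef_pos: [0.4491, -0.3718, 0.1345]
tcp_rot: [-0.077, 0.997, 0.0, -0.002]
ft_force: [0.9, -0.5, 0.0]
width: 0.0451
gripper_force: 0.0
t 12.12 pos [ 0.4491 -0.3718  0.1345] yang 98.8 tilt [-0.003  0.001 -1.   ] F [ 0.9 -0.5  0. ] w 0.0451 g 0.0 j6 -0.84
 shift(mm, tool axes now) [-5.4  1.9 66.5] turn -0.2
 shift after turn [-5.2  2.  66.5]
```

View pics/c6.png

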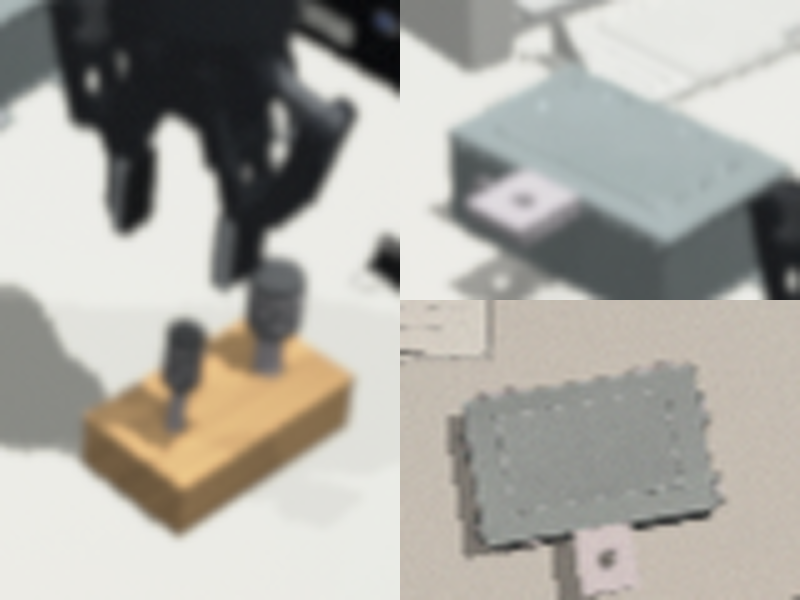

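Lid shut; the eyelet is at scene ≈(254.0,189.6), top ≈(255.8,201.2). Slim head top is at scene ≈(326,255), with the fingertips in front of and above it.

```bash
python3 - <<'E'
from h import *
si=r.camera_info("scene");ti=r.camera_info("top")
s=np.load("pics/s6.npz")['b'];t=np.load("pics/t6.npz")['b']
def dark(b,x0,y0,x1,y1,plane_):  # weighted dark centroid of hole
    g=b[y0:y1,x0:x1].astype(float).max(2);w=np.clip(205-g,0,None);v,u=np.mgrid[y0:y1,x0:x1];return (u*w).sum()/w.sum(),(v*w).sum()/w.sum()
e1=dark(s,250,187,259,193,0);print(e1,plane(si,[e1],.062).round(4))
g=t[196:207,250:262].astype(int).max(2);print(g)
print("t",plane(ti,[(255.8,201.2)],.062).round(4))
print("tips s",plane(si,[(325.2,240.2)],.1235).round(4))
print("slim s",plane(si,[(290+186/5-.4,190+328/5-.4)],.083).round(4),"neck at stand",plane(si,[(290+175/5-.4,190+430/5-.4)],.03).round(4))
E
```

```text
(np.float64(254.3127572016461), np.float64(189.67078189300412)) [[ 0.5037 -0.0457  0.062 ]]
[[185 203 204 200 204 208 207 210 209 209 205 194]
 [179 207 210 209 210 208 208 209 210 211 209 202]
 [188 207 209 213 210 208 209 208 210 209 211 203]
 [185 208 208 210 209 204 195 194 201 208 207 203]
 [176 207 209 208 196 168 141 142 187 209 211 206]
 [174 208 211 210 177 130 122 151 191 206 206 204]
 [170 206 209 208 178 127 114 144 189 208 210 209]
 [171 204 208 208 198 165 154 182 207 208 209 210]
 [172 202 206 209 209 200 200 205 207 207 208 209]
 [144 187 209 209 210 207 211 208 207 207 211 207]
 [130 177 206 208 210 211 210 209 208 206 209 210]]
t [[ 0.5068 -0.0445  0.062 ]]
tips s [[ 0.4498 -0.3673  0.1235]]
slim s [[ 0.4549 -0.3709  0.083 ]] neck at stand [[ 0.4504 -0.3741  0.03  ]]
```

```bash
python3 -m crank '[[[-0.0045,0.0015,0],0,0.045],[[0,0,0.012],0,0.045],[[0,0,0.015],0,0.045],[[0,0,0.015],0,0.045],[[0,0,0.015],0,0.045],[[0,0,0.009],0,0.045],[[0,0,0],0,0.045],[[0,0,0],0,0.045]]'
python3 go.py .454 -.369 .068 99
```

```text
t: 12.88
eef_pos: [0.4563, -0.3654, 0.0714]
tcp_rot: [-0.08, 0.997, 0.0, -0.0]
ft_force: [0.3, -0.2, 0.5]
width: 0.0449
gripper_force: 0.0
t 12.88 pos [ 0.4563 -0.3654  0.0714] yang 99.1 tilt [-0.001  0.001 -1.   ] F [ 0.3 -0.2  0.5] w 0.0449 g 0.0 j6 -0.83
 shift(mm, tool axes now) [ 2.9 -3.2  3.4] turn 0.1
 shift after turn [ 2.9 -3.2  3.4]
```

```bash
python3 -m crank '[[[0,0,0],0,0.018],[[0,0,0],0,0.01],[[0,0,0],0,0.0],[[0,0,0],0,0.0],[[0,0,0],0,0.0],[[0,0,0],0,0.0],[[0,0,0],0,0.0]]' 60
python3 go.py .454 -.369 .068 99
```

```text
t: 13.47
eef_pos: [0.4568, -0.3678, 0.0729]
tcp_rot: [-0.079, 0.997, -0.002, 0.001]
ft_force: [0.3, -5.7, 6.5]
width: 0.0158
gripper_force: 58.5
t 13.47 pos [ 0.4568 -0.3678  0.0729] yang 99.0 tilt [ 0.002 -0.003 -1.   ] F [ 0.3 -5.7  6.5] w 0.0158 g 58.5 j6 -0.83
 shift(mm, tool axes now) [ 3.  -0.7  4.9] turn 0.0
 shift after turn [ 3.  -0.7  4.9]
```

```bash
python3 -m crank '[[[0,0,-0.004],0,0],[[0,0,-0.006],0,0],[[0,0,-0.01],0,0],[[0,0,-0.015],0,0],[[0,0,-0.02],0,0],[[0,0,-0.02],0,0],[[0,0,-0.02],0,0],[[0,0,-0.015],0,0],[[0,0,0],0,0],[[0,0,0],0,0]]'
python3 go.py .505 -.0452 .17 99
```

```text
t: 14.3
eef_pos: [0.456, -0.366, 0.1814]
tcp_rot: [-0.079, 0.997, 0.0, 0.0]
ft_force: [-0.4, -0.3, -0.4]
width: 0.0159
gripper_force: 58.0
t 14.30 pos [ 0.456  -0.366   0.1814] yang 99.1 tilt [ 0.     0.001 -1.   ] F [-0.4 -0.3 -0.4] w 0.0159 g 58.0 j6 -0.83
 shift(mm, tool axes now) [-98.9 309.1  11.7] turn 0.1
 shift after turn [-98.6 309.2  11.4]
```

```bash
python3 -m crank '[[[-0.009,0.0281,0.001],0,0],[[-0.009,0.0281,0.001],0,0],[[-0.009,0.0281,0.001],0,0],[[-0.009,0.0281,0.001],0,0],[[-0.009,0.0281,0.001],0,0],[[-0.009,0.0281,0.001],0,0],[[-0.009,0.0281,0.001],0,0],[[-0.009,0.0281,0.001],0,0],[[-0.009,0.0281,0.001],0,0],[[-0.009,0.0281,0.001],0,0],[[-0.009,0.0281,0.001],0,0],[[0,0,0],0,0]]'
python3 -m crank '[[[0,0,0.008],0,0],[[0,0,0.008],0,0],[[0,0,0],0,0],[[0,0,0],0,0]]'
python3 go.py .505 -.0452 .155 99
python3 - <<'E'
from h import *
f=lambda b,x,y,w,h,k:cv2.resize(b[y:y+h,x:x+w],(w*k,h*k),interpolation=cv2.INTER_CUBIC)
b,d,i=look("scene");t,_,_=look("top");np.savez("pics/s7.npz",b=b,t=t)
o=np.zeros((600,800,3),np.uint8);o[:,:500]=f(b,230,140,50,60,10)
o[:300,500:]=f(t,225,170,60,60,5)
cv2.imwrite("pics/c7.png",o)
E
```

```text
t: 15.3
eef_pos: [0.5042, -0.0413, 0.1682]
tcp_rot: [-0.081, 0.997, 0.002, -0.002]
ft_force: [-0.2, -0.3, -0.6]
width: 0.0158
gripper_force: 58.2
t: 15.63
eef_pos: [0.5041, -0.0464, 0.1531]
tcp_rot: [-0.078, 0.997, 0.0, -0.001]
ft_force: [-0.5, -0.3, -0.6]
width: 0.0161
gripper_force: 58.2
t 15.63 pos [ 0.5041 -0.0464  0.1531] yang 99.0 tilt [-0.003  0.    -1.   ] F [-0.5 -0.3 -0.6] w 0.0161 g 58.2 j6 -0.25
 shift(mm, tool axes now) [-1.1  1.1 -1.9] turn -0.0
 shift after turn [-1.1  1.  -1.9]
```

View pics/c7.png

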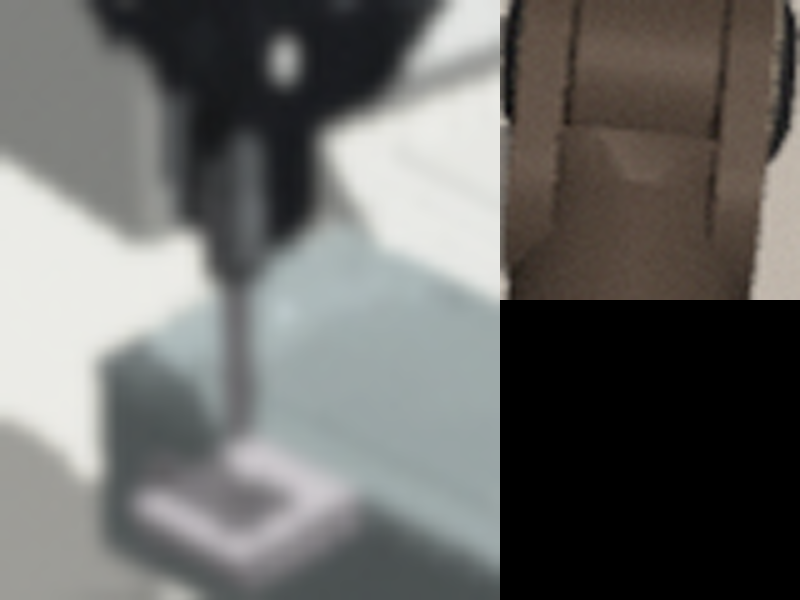

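The pin hangs straight, with its foot at crop (237,432), just above the tongue hole and its shadow on the tongue. I'll compare foot and eyelet in the same view.

```bash
python3 - <<'E'
from h import *
si=r.camera_info("scene")
b=np.load("pics/s7.npz")['b'].astype(int).max(2)
print(b[168:192,246:262])
E=np.array([[254.31,189.67]])
e=plane(si,E,.062)[0]
for v in (182,183,184):
    for z in(.083,.085):
        f=plane(si,[(253.3,v)],z)[0];d=(f-e)[:2];print(v,z,f.round(4),(d*1000).round(1))
E
```

```text
[[235 235 233 226 199 152 106  86 100 130 158 177 183 184 184 185]
 [234 232 229 222 207 172 125 102 116 148 172 184 188 187 186 186]
 [230 224 219 208 198 173 133 109 122 154 177 190 197 192 186 186]
 [222 209 201 195 188 171 134 111 122 155 177 192 200 193 186 183]
 [208 196 191 190 186 170 136 112 124 154 178 189 191 187 182 179]
 [193 189 189 187 185 171 138 115 124 154 176 183 184 181 178 174]
 [181 185 186 184 181 169 139 114 124 153 174 180 179 176 172 170]
 [166 175 179 176 173 165 137 114 121 149 170 176 174 171 169 168]
 [141 156 165 164 164 157 134 112 118 143 163 170 169 169 168 168]
 [120 130 142 150 158 153 129 111 115 137 159 168 169 168 168 168]
 [107 111 119 133 152 151 130 111 112 132 156 167 169 169 168 167]
 [ 99 101 106 118 141 149 130 112 112 131 155 166 168 168 168 167]
 [ 94  95  98 107 128 141 129 112 114 134 157 165 166 166 167 167]
 [ 89  91  93  98 115 131 125 112 117 139 160 167 167 166 165 164]
 [ 86  88  90  93 103 116 118 114 124 146 164 170 170 169 167 164]
 [ 84  85  86  88  94 105 118 127 143 162 173 175 173 172 171 168]
 [ 86  85  85  86  92 108 133 155 173 185 188 185 179 175 173 172]
 [ 93  92  89  91  98 115 144 174 193 200 201 197 191 184 179 175]
 [ 96  99 100 103 110 121 142 171 191 199 200 202 200 196 190 184]
 [ 99 106 112 116 120 124 132 149 167 177 183 193 199 201 200 196]
 [118 119 122 124 125 125 124 128 137 142 153 168 182 195 203 203]
 [153 144 136 131 127 124 120 116 116 119 127 140 158 182 200 204]
 [180 171 162 148 138 129 121 116 114 116 124 136 154 178 195 196]
 [177 184 182 173 160 144 130 123 121 126 140 159 173 183 185 178]]
182 0.083 [ 0.5044 -0.0407  0.083 ] [0.7 5. ]
182 0.085 [ 0.5025 -0.0433  0.085 ] [-1.2  2.4]
183 0.083 [ 0.5015 -0.0447  0.083 ] [-2.2  1. ]
183 0.085 [ 0.4996 -0.0473  0.085 ] [-4.1 -1.6]
184 0.083 [ 0.4986 -0.0486  0.083 ] [-5.1 -2.9]
184 0.085 [ 0.4967 -0.0512  0.085 ] [-7.  -5.5]
```

```bash
python3 - <<'E'
from h import *
si=r.camera_info("scene");M=R(si)
def proj(P):
    p=M.T@(np.array(P)-si["xyz"]);p=p*[1,-1,-1]
    return cv2.projectPoints(p.reshape(1,1,3),np.zeros(3),np.zeros(3),np.array(si["camera_matrix"]),np.array(si["dist"]))[0].ravel()
print("right",M[:,0].round(3),"up",M[:,1].round(3))
e=plane(si,[(254.31,189.67)],.062)[0]
for z in(.062,.085,.125):print(z,proj([e[0],e[1],z]).round(2))
for w in((.001,0),(0,.001)):print((proj([e[0]+w[0],e[1]+w[1],.085])-proj([e[0],e[1],.085])).round(3))
E
```

```text
right [ 0.798 -0.602 -0.002] up [0.32  0.422 0.848]
0.062 [254.31 189.67]
0.085 [254.23 182.24]
0.125 [254.08 168.98]
[ 0.309 -0.123]
[-0.227 -0.161]
```

```bash
python3 -m crank '[[[-0.0014,-0.0014,0.006],0,0],[[0,0,0.008],0,0],[[0,0,0],0,0],[[0,0,0],0,0]]'
python3 go.py .505 -.0452 .155 99
python3 - <<'E'
from h import *
b,d,i=look("scene");np.savez("pics/s8.npz",b=b)
print(b[172:196,244:266].max(2))
f=lambda b,x,y,w,h,k:cv2.resize(b[y:y+h,x:x+w],(w*k,h*k),interpolation=cv2.INTER_CUBIC)
cv2.imwrite("pics/c8.png",f(b,235,160,40,40,15))
E
```

```text
t: 16.07
eef_pos: [0.5063, -0.0469, 0.1398]
tcp_rot: [-0.079, 0.997, 0.0, -0.001]
ft_force: [-0.0, -0.3, -0.6]
width: 0.0159
gripper_force: 58.2
t 16.07 pos [ 0.5063 -0.0469  0.1398] yang 99.0 tilt [-0.001  0.    -1.   ] F [-0.  -0.3 -0.6] w 0.0159 g 58.2 j6 -0.25
 shift(mm, tool axes now) [  1.    1.9 -15.2] turn 0.0
 shift after turn [  1.    1.9 -15.2]
[[219 209 203 195 192 188 178 153 122  92  80  97 132 165 184 186 182 179
  176 175 174 174]
 [181 172 180 186 189 187 183 173 150 115  97 119 155 176 181 181 177 174
  172 172 172 173]
 [141 142 160 176 183 184 183 180 163 129 108 128 163 178 178 175 172 170
  170 170 171 172]
 [123 127 141 160 171 172 175 179 166 131 111 128 159 174 173 171 170 168
  170 169 170 170]
 [118 119 125 137 147 150 160 170 160 128 111 125 152 168 170 169 168 169
  168 168 169 169]
 [114 114 115 118 121 126 141 155 151 126 109 120 146 164 168 168 168 168
  169 168 169 168]
 [106 107 106 106 107 111 123 140 143 123 108 118 144 163 168 168 168 168
  168 168 168 169]
 [ 98  98  99 101 102 104 110 124 132 118 108 118 143 160 167 169 168 168
  167 167 167 167
[... 790 characters left out ...]
3 118 131 143 155 170 183 195
  199 194 186 176]
 [139 154 161 158 147 138 130 125 121 114 112 114 119 126 133 145 163 187
  198 193 180 166]
 [156 176 185 185 174 161 145 131 121 116 114 114 118 123 130 138 150 170
  179 174 162 143]
 [141 165 180 189 192 186 169 148 135 127 122 121 123 129 141 149 149 152
  154 149 142 127]
 [113 130 150 169 184 191 185 173 160 147 139 136 136 140 153 160 150 142
  138 133 129 116]
 [ 96 103 116 134 155 172 181 185 183 173 166 161 155 151 155 153 143 137
  130 120 113 102]
 [ 91  92  96 105 120 138 156 172 182 185 183 173 161 150 145 140 133 127
  118 105  95  89]
 [ 93  90  89  92  97 107 122 138 156 168 170 159 147 140 134 129 121 111
  101  91  85  83]]
```

View pics/c8.png

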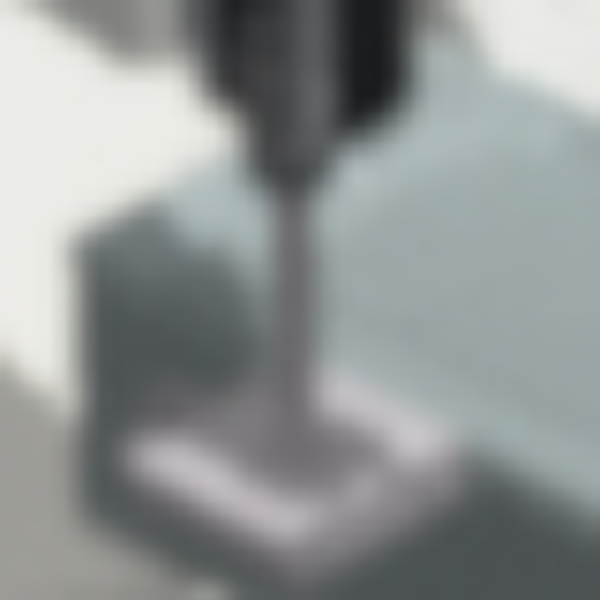

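The shaft axis is now at col ≈254.0 (hole 254.3). The head's lower edge at row ≈172.4 matches the row expected for alignment (172.5). I'm lowering by feel.

```bash
python3 -m crank '[[[0,0,0.004],0,0],[[0,0,0.004],0,0],[[0,0,0.003],0,0],[[0,0,0.002],0,0],[[0,0,0.001],0,0],[[0,0,0],0,0],[[0,0,0],0,0]]'
python3 go.py .505 -.0452 .083 99
```

```text
t: 16.7
eef_pos: [0.5082, -0.0466, 0.1291]
tcp_rot: [-0.079, 0.997, -0.0, 0.002]
ft_force: [-1.6, 0.8, 14.8]
width: 0.0156
gripper_force: 59.7
t 16.70 pos [ 0.5082 -0.0466  0.1291] yang 99.1 tilt [ 0.005 -0.    -1.   ] F [-1.6  0.8 14.8] w 0.0156 g 59.7 j6 -0.25
 shift(mm, tool axes now) [ 3.2  2.  46.1] turn 0.1
 shift after turn [ 3.   1.9 46.1]
```

```bash
python3 -m crank '[[[0,0.001,-0.001],0,0],[[0,0,0],0,0],[[0,0,0],0,0]]'; python3 -m crank '[[[0,0.001,0],0,0],[[0,0,0],0,0],[[0,0,0],0,0]]'; python3 -m crank '[[[0,0.001,0],0,0],[[0,0,0],0,0],[[0,0,0],0,0]]'
```

```text
t: 16.95
eef_pos: [0.5077, -0.0462, 0.1294]
tcp_rot: [-0.079, 0.997, -0.001, 0.002]
ft_force: [-0.4, -1.9, 10.0]
width: 0.016
gripper_force: 59.3
t: 17.2
eef_pos: [0.5077, -0.0457, 0.1294]
tcp_rot: [-0.079, 0.997, -0.001, 0.002]
ft_force: [-1.0, -2.3, 9.5]
width: 0.0158
gripper_force: 59.9
t: 17.45
eef_pos: [0.5076, -0.0451, 0.1294]
tcp_rot: [-0.079, 0.997, -0.002, 0.002]
ft_force: [-0.2, -4.7, 9.3]
width: 0.0159
gripper_force: 60.5
```

```bash
python3 -m crank '[[[0,0,-0.0025],0,0],[[-0.0015,0,0],0,0],[[0,0,0.0025],0,0],[[0,0,0],0,0],[[0,0,0],0,0]]'; python3 -m crank '[[[0,0,-0.0025],0,0],[[-0.0015,0,0],0,0],[[0,0,0.0025],0,0],[[0,0,0],0,0],[[0,0,0],0,0]]'
```

```text
t: 17.87
eef_pos: [0.5079, -0.0432, 0.1272]
tcp_rot: [-0.079, 0.997, 0.0, -0.0]
ft_force: [1.4, 1.7, 0.1]
width: 0.0157
gripper_force: 57.9
t: 18.28
eef_pos: [0.5091, -0.0433, 0.1273]
tcp_rot: [-0.079, 0.997, 0.0, -0.0]
ft_force: [-0.4, 0.6, -0.7]
width: 0.0157
gripper_force: 58.0
```

```bash
python3 -m crank '[[[0.0007,0,0.002],0,0],[[0,0,0.002],0,0],[[0,0,0.001],0,0],[[0,0,0],0,0],[[0,0,0],0,0]]'
```

```text
t: 18.7
eef_pos: [0.5086, -0.0431, 0.1224]
tcp_rot: [-0.079, 0.997, 0.0, 0.0]
ft_force: [1.1, 3.6, -0.6]
width: 0.0163
gripper_force: 57.9
```

```bash
python3 -m crank '[[[0,0.0005,0.004],0,0],[[0,0,0.004],0,0],[[0,0,0.004],0,0],[[0,0,0],0,0]]'; python3 -m crank '[[[0,0,0.005],0,0],[[0,0,0.005],0,0],[[0,0,0.005],0,0],[[0,0,0.005],0,0],[[0,0,0.004],0,0],[[0,0,0],0,0],[[0,0,0],0,0]]'
```

```text
t: 19.03
eef_pos: [0.5084, -0.0431, 0.1096]
tcp_rot: [-0.079, 0.997, -0.0, -0.0]
ft_force: [2.9, 1.2, -2.8]
width: 0.0158
gripper_force: 57.9
t: 19.62
eef_pos: [0.5081, -0.0431, 0.0859]
tcp_rot: [-0.079, 0.997, -0.0, -0.001]
ft_force: [3.6, 0.6, -3.4]
width: 0.0159
gripper_force: 58.0
```

```bash
python3 -m crank '[[[0,0,0.002],0,0],[[0,0,0.002],0,0],[[0,0,0.001],0,0],[[0,0,0],0,0],[[0,0,0],0,0]]'
```

```text
t: 20.03
eef_pos: [0.5085, -0.0431, 0.0824]
tcp_rot: [-0.079, 0.997, -0.0, 0.0]
ft_force: [-0.2, -0.2, 6.0]
width: 0.016
gripper_force: 59.3
```

Contact at the expected height, with the head on the tongue. I'm releasing and retreating upward.

```bash
python3 -m crank '[[[0,0,0],0,0.025],[[0,0,0],0,0.035],[[0,0,0],0,0.035],[[0,0,0],0,0.035],[[0,0,-0.01],0,0.035],[[0,0,-0.03],0,0.035],[[0,0,-0.035],0,0.035],[[0,0,-0.035],0,0.035],[[0,0,-0.035],0,0.035],[[0,0,0],0,0.035]]'
python3 -m crank '[[[0.012,0.035,0],0,0.035],[[0.012,0.035,0],0,0.035],[[0.012,0.035,0],0,0.035],[[0.012,0.035,0],0,0.035],[[0.012,0.035,0],0,0.035],[[0.012,0.035,0],0,0.035],[[0,0,0],0,0.035],[[0,0,0],0,0.035]]'
python3 - <<'E'
from h import *
f=lambda b,x,y,w,h,k:cv2.resize(b[y:y+h,x:x+w],(w*k,h*k),interpolation=cv2.INTER_CUBIC)
b,d,i=look("scene");t,_,_=look("top")
o=np.zeros((600,800,3),np.uint8);o[:400,:]=f(b,170,130,200,160,4)[:400]
o[400:]=f(t,165,155,200,75,4)[100:300]
cv2.imwrite("pics/c9.png",o)
E
```

```text
t: 20.87
eef_pos: [0.5108, -0.0432, 0.2344]
tcp_rot: [-0.079, 0.997, -0.001, 0.005]
ft_force: [0.4, -0.1, 0.5]
width: 0.0351
gripper_force: 0.0
t: 21.53
eef_pos: [0.4034, 0.1546, 0.2272]
tcp_rot: [-0.081, 0.997, -0.0, 0.0]
ft_force: [0.6, -0.2, -0.4]
width: 0.0349
gripper_force: 0.0
```

View pics/c9.png

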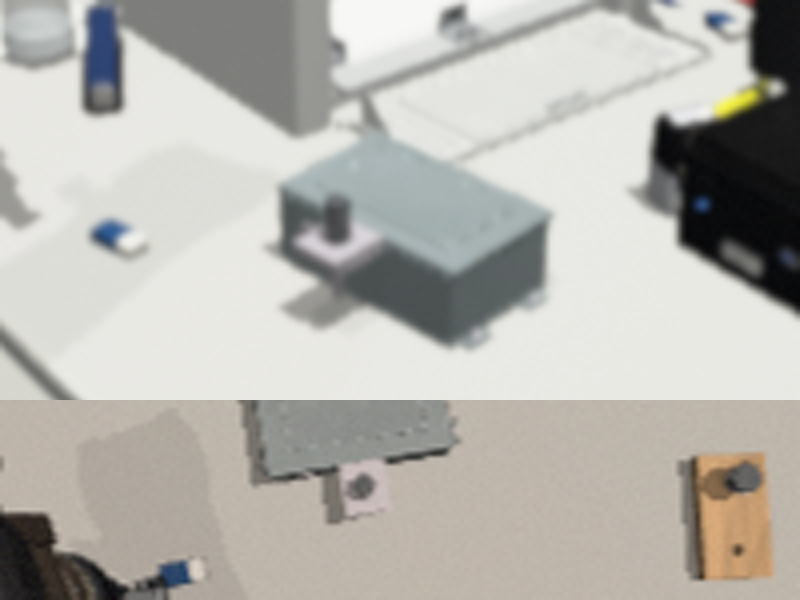

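The lid is flat and shut, and the slim pin's head sits on the tongue at (338,218). The thick pin is still in its socket and the bystanders haven't moved.

```bash
python3 -c "
from cell import r
print(r.sign_off())"
```

```text
the job is handed in; nothing more can be done
None
```

The USB stick is in the cash box, the lid is shut, and the slim pin is through the eyelets with its head on the tongue; the thick pin, eraser, stapler and binder clip were left alone, and the job was handed in at about 22 s.

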